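# Shut the grinder and set the dial to the third click

## Task

Push the open door of the green bench grinder shut until it snaps home on its catch, and only then turn the black dial on top clockwise to its third stop, counting the clicks from the long white zero mark at its anticlockwise end (the dial may already stand on the first stop), without running past the third. Finish still gripping the dial there - do not let go - with the door still shut; leave the tin, the mug and the carton where they stand.

Things in the scene. Friction and masses are not known exactly. Their poses are not given: they have to be found in the camera images.
- grinder: Green bench coffee grinder, fixed, 200 (its x) x 300 (its y) x 160 mm high. Origin: centre of its underside, on the table; z up. Door on its +y side. On the flat top: a dark dial plate (40 mm radius, 6 mm thick) with the dial, and at (0, -95) mm a shallow amber hopper, 47 mm radius, reaching 48 mm above the top.
- door (a joint): Door angle in rad: 0 shut and seated; grows, to 1.7, as the free edge swings out (anticlockwise from above). Light friction, stays where left. At 0 the panel runs along the grinder's +x from the hinge. A sprung ball catch at the free edge resists from about 0.08 rad, takes about 5 N there to pass, snaps over below 0.03 rad and then holds the door at 0.
- door_hinge (a point): On the door's vertical hinge axis, at the height of the door's top edge (155 mm above the table); at (-90, 150) mm in the grinder's frame. The inner face of the panel lies on this axis; push the other, outer face.
- door_edge (a point): Outer top corner of the door at its free edge: 180 mm from the hinge axis along the panel, on the outer face. The door is a white panel 180 mm long, 140 mm high (15 to 155 mm above the table) and 12 mm thick, with an orange strip along its top edge.
- dial (a joint): Dial angle in rad, growing clockwise seen from above: 0 at the anticlockwise end (long white mark, stop zero). Sprung stops every 0.42 rad: first 0.42, second 0.84, third 1.26; the sixth, 2.52, is the end. White dots on the top mark stops 1 to 6. Each click takes up to about 0.2 N m, eases half way and snaps into the next stop.
- dial_grip (a point): On the dial's vertical axis, at grip height (200 mm above the table); at (0, 20) mm in the grinder's frame. The dial is a black bar 14 mm thick, 48 mm long, from 174 to 212 mm above the table, on a disc of 26 mm radius. Pinch the bar across its thickness from above. At dial angle 0 the bar lies along the grinder's y, pointer to +y.
- dial_pointer (a point): End of the dial's white pointer line, 24 mm from the axis along the bar, at grip height.
- tin: Bystander: aluminium coffee tin with paper label, 76 mm diameter, 105 mm high, loose. Origin: centre of its underside.
- cup: Bystander: white mug, 84 mm diameter, 70 mm high, handle at its +y, loose. Origin: centre of its underside.
- filters: Bystander: cardboard carton, 120 x 70 x 45 mm high, loose. Origin: centre of its underside.

How it is judged (in metres and radians):
On the way, in this order (a step that is already met when the one before it is completed fails the run):
1. the door is shut and seated on its catch (value of joint door below 0.02 rad), for 0.3 s.
2. the dial is at its third stop, gripped (value of joint dial between 1.16 and 1.36 rad and contact force between the fingers and dial above 2 N), for 0.3 s.
At the end, for the whole second after the job is handed in: Door seated (within 0.02 rad of shut); dial at rest at the third stop, 1.26 rad, within 0.10 rad; the fingers still grip the dial (more than 2 N) through the last second (all of step 2 and value of joint door below 0.02 rad and velocity of joint dial between -0.1 and 0.1 rad/s); the arm keeps its last pose, push and grip.
It fails at once if the dial is turned past the third stop (value of joint dial above 1.55 rad).
It fails at once if the dial is turned while the door is not shut (value of joint door above 0.06 rad and distance of dial_pointer from where it was at the start of the episode above 0.0075 m).
It fails at once if the tin is pushed away or knocked over (distance of tin from where it was at the start of the episode above 0.03 m or angle between tin's own z axis and vertical above 0.4 rad).
It fails at once if the mug is pushed away or knocked over (distance of cup from where it was at the start of the episode above 0.03 m or angle between cup's own z axis and vertical above 0.4 rad).
It fails at once if the carton is pushed away or knocked over (distance of filters from where it was at the start of the episode above 0.03 m or angle between filters's own z axis and vertical above 0.4 rad).
It also fails if it takes over 48 s, if anything falls off the work surface, if the arm or the gripper's body presses on something with over 40 N, if the wrist force passes 120 N, or if a joint passes its speed limit or range.

## Robot

A 6-joint arm with a two-finger parallel gripper is mounted at the origin on the work surface. World frame = base frame: x ahead of the robot, y to its left, z up, the work surface at z = 0. Lengths are in m, angles in degrees, forces in N, time in s.
With the tool pointing down it reaches from about 0.25 to 0.85 m from the base axis. Payload 12.5 kg.
Tool frame: the origin (TCP) lies on the centre line of the jaws, within the pads' length; the fingertips stand 25 mm ahead of it and the grasp point (between the pads) lies 6 mm ahead of it; z points along the fingers, y is the direction in which the jaws open and shut (so a half turn about z gives the same grasp; the last joint's range is limited). The gripper opens to 93 mm and grips with 3 to 60 N. Pads are 15 mm wide; open, the fingers measure 128 mm over their backs; the gripper's body (75 mm by 188 mm) begins 65 mm behind the grasp point.
Start: joints at [69.465, 20.094, 94.641, -0, 65.266, -4.847], TCP at [0.149, 0.53, 0.244] pointing down, gripper open.
Joint ranges: [-157.81, 157.81], [-45, 120.19], [0.68, 151.7], [-89.99, 269.99], [4.06, 180], [-164.3, 164.3]. Speed limits (degrees/s): [127.2, 127.2, 159.86, 180, 180, 180].

## Interface

Orientations are given as [roll, pitch, yaw] about the fixed x, y, z axes, in that order (R = Rz(yaw) Ry(pitch) Rx(roll)).
In Python, from workcell import manip gives the robot as it stands.
- The arm moves only by the tool play_rows, never from a script. Its argument "commands" is a list of rows, each a list of 3 entries, a list of its own where there are three numbers: the opening, from 0 (shut) to 1 (fully open), then the shift along the tool's x, y, z in cm, then the turn, a rotation vector about the tool's x, y, z in rad. A call has 1 to 5 rows; each row shifts and turns the commanded pose from where the row before left it, along the tool's axes as they then stand; what a row does not reach is not made up. A row lasts 1/8 s, in which the tool goes at most 62.5 mm and 10.7 degrees, less where a joint would pass 70% of its speed; a pose out of reach is approached as far as the arm can. A call is refused whole if a number of a shift passes 6.25 or a number of a turn 0.188, either way. A call with a gripper value outside its range is refused whole. The fingers move at their own pace and stop on an object; "grip_force" is the grip in N (left out, the last holds). Time passes only in rows, so rows that do not move let the fingers close. It gives the time, the measured TCP pose, the force and the opening at its end, in the units of the state.
- manip.get_state(): the state, without advancing time (a new reading comes with each control period).
- manip.get_image(name): name is "scene" or "top" or "wrist"; returns the picture (400x640x3 uint8, red, green, blue); there is no depth.
- manip.camera_params(name): a dict with "camera_matrix" (3x3 intrinsics, pixels), "k1" (the pictures are not rectified: a ray, as slopes to the right and down, at radius r is drawn at 1 + k1 r^2 times it, then the intrinsics apply), "R" (3x3) and "t" (3): a world point X has camera coordinates R X + t. Camera axes: x right, y down, z forward; pixel columns grow to the right and rows downward; lengths in m; the calibration is good to about 2 mm. A picture is of the moment at which its call begins: read the wrist's pose just before it. camera_params takes no time and is no camera call; for the wrist camera it gives the pose at the moment of the call.
- manip.finish_job(): hands the job in, once; it reports no verdict.
The state is a dict: "clock": time; "joint_positions": joint angles; "qvel": joint speeds; "tau": joint torques, N m; "tool_pos": TCP position; "tcp_rot": TCP orientation; "contact_force": force on the tool from outside, world axes, zero at the start; "torque": the same for the moment, N m; "opening": finger opening in m.
Only numpy, scipy, OpenCV 4.12 (cv2) and the standard library are available. Lean on these libraries where they do the work, as an engineer would, in place of code of your own. Each camera call takes 0.05 s, during which the arm holds its last target. There are 200 camera calls.

## Working session

There is one attempt and no reset: what is moved stays moved. The work goes in short steps, Python scripts to look and compute and a tool call to move; the robot and the scene stay as the last step left them, time stands still between calls to the robot, and variables do not carry over. Pictures are saved under pics/ and viewed, about 8 in all and at most 12, crops included, and the job is handed in when it is done.

Besides the shell and the picture viewer there is one more tool, called after ">>>" as name(argument=value, ...) on one line, values as JSON. play_rows: Moves the arm, as the interface text tells. Its arguments: {"type":"object","properties":{"commands":{"type":"array"},"grip_force":{"type":"number"}},"required":["commands"]}

```bash
mkdir -p pics; ls; python3 - <<'E'
from workcell import manip
import cv2
s=manip.get_state();print(s)
for n in("scene","top"):
    cv2.imwrite(f"pics/{n}0.png",manip.get_image(n)[:,:,::-1]);print(n,manip.camera_params(n))
E
```

```text
pics
{'clock': 0.0, 'joint_positions': array([ 6.94666611e+01,  2.01250075e+01,  9.46771113e+01,  1.41128158e-03,
        6.52657239e+01, -4.84697881e+00]), 'qvel': array([ 0.02222503, -0.03856746,  0.02540475,  0.03203357,  0.06092507,
       -0.1353137 ]), 'tau': array([ 4.86410463e-04, -4.97309804e+01, -2.85253501e+01,  6.99493987e-02,
        2.57491751e-02, -8.22298398e-05]), 'tool_pos': array([0.14855991, 0.52922608, 0.24309394]), 'tcp_rot': array([-1.79932508e+02, -7.00888774e-03,  1.64313045e+02]), 'contact_force': array([ 0.57884374,  0.23402961, -0.19600029]), 'torque': array([ 0.01980365,  0.05992256, -0.00222999]), 'opening': 0.09298637493161377}
scene {'camera_matrix': array([[480.86970084,   0.        , 326.33489513],
       [  0.        , 480.86970084, 199.45741229],
       [  0.        ,   0.        ,   1.        ]]), 'k1': -0.12340336301298495, 'R': array([[ 0.28737094,  0.95759863, -0.02056233],
       [ 0.59994976, -0.19669393, -0.77548164],
       [-0.74664465,  0.21051452, -0.63103519]]), 't': array([-0.06621735, -0.16335919,  2.19047273])}
top {'camera_matrix': array([[378.96168308,   0.        , 315.27535064],
       [  0.        , 378.96168308, 199.35822542],
       [  0.        ,   0.        ,   1.        ]]), 'k1': 0.005123803770805851, 'R': array([[-1.54466719e-02, -9.99880384e-01,  7.85611295e-04],
       [-9.98870485e-01,  1.53957510e-02, -4.49524845e-02],
       [ 4.49350124e-02, -1.47909021e-03, -9.98988817e-01]]), 't': array([-0.03576381,  0.4581335 ,  1.29378197])}
```

View pics/scene0.png

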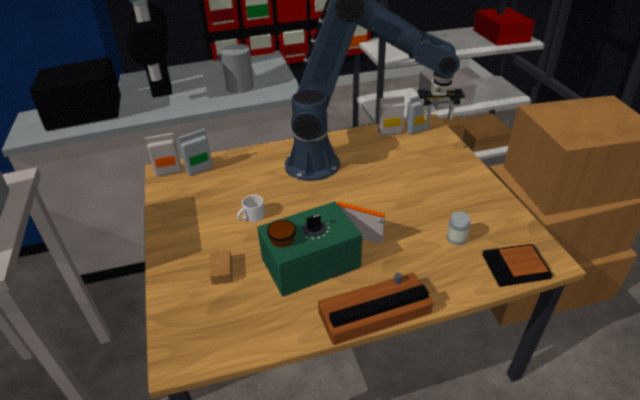

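View pics/top0.png

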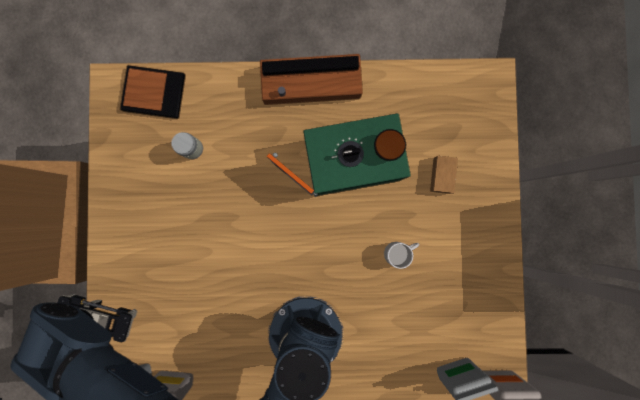

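The scene view shows the door open towards the robot. In the top view, the grinder top's corners are near (304,130), (400,114), (410,177) and (315,195), the orange door strip runs (315,193)→(269,155), and the dial is at (350,152). The tin is at (186,146), the mug at (400,255) and the carton at (444,175).

```bash
cat > h.py <<'E'
import numpy as np,cv2
from workcell import manip
def back(n,uv,z,P=None):
    P=P or manip.camera_params(n);K=np.array(P["camera_matrix"]);R=np.array(P["R"]);t=np.array(P["t"])
    q=cv2.undistortPoints(np.array(uv,float).reshape(-1,1,2),K,np.array([P["k1"],0,0,0.])).reshape(-1,2)
    d=np.c_[q,np.ones(len(q))]@R; c=-R.T@t
    return c+d*((z-c[2])/d[:,2])[:,None]
def proj(n,X,P=None):
    P=P or manip.camera_params(n)
    return cv2.projectPoints(np.array(X,float).reshape(-1,3),cv2.Rodrigues(np.array(P["R"]))[0],np.array(P["t"]),np.array(P["camera_matrix"]),np.array([P["k1"],0,0,0.]))[0].reshape(-1,2)
E
python3 - <<'E'
from h import *
im=cv2.imread("pics/top0.png");hsv=cv2.cvtColor(im,cv2.COLOR_BGR2HSV)
g=cv2.inRange(hsv,(60,70,20),(95,255,255))
g=cv2.morphologyEx(g,cv2.MORPH_CLOSE,np.ones((25,25)))
c=max(cv2.findContours(g,0,2)[0],key=cv2.contourArea)
h=cv2.convexHull(c);print(cv2.minAreaRect(h))
b=back("top",h.reshape(-1,2),.16)[:,:2].astype(np.float32);print("rect top plane",cv2.minAreaRect(b))
o=cv2.inRange(hsv[:, :],(5,180,150),(18,255,255));o[:140]=0;o[200:]=0;o[:,:260]=0;o[:,330:]=0
r=cv2.minAreaRect(cv2.findNonZero(o));print("strip",r);print(back("top",cv2.boxPoints(r),.155))
print("dial",back("top",[[350,152]],.206)); print("tin",back("top",[[182.5,145]],.105),"cup",back("top",[[399,255]],.07),"box",back("top",[[444,175]],.045))
w=cv2.resize(im[100:210,250:420],None,fx=4.5,fy=4.5,interpolation=cv2.INTER_CUBIC);cv2.imwrite("pics/c1.png",w)
E
```

```text
((356.42401123046875, 153.83200073242188), (65.65095520019531, 96.59814453125), 79.69515228271484)
rect top plane ((0.5884404182434082, -0.1705864667892456), (0.20205506682395935, 0.29518789052963257), 9.278504371643066)
strip ((289.7868957519531, 172.65574645996094), (57.616600036621094, 3.8411054611206055), 39.80556869506836)
[[ 0.58770382  0.10546567  0.155     ]
 [ 0.59671873  0.09781665  0.155     ]
 [ 0.48096126 -0.03655921  0.155     ]
 [ 0.47202473 -0.02889421  0.155     ]]
dial [[ 0.58654385 -0.14679575  0.206     ]]
tin [[0.63440389 0.38058917 0.105     ]] cup [[ 0.26900047 -0.31296369  0.07      ]] box [[ 0.53117739 -0.47627106  0.045     ]]
```

View pics/c1.png

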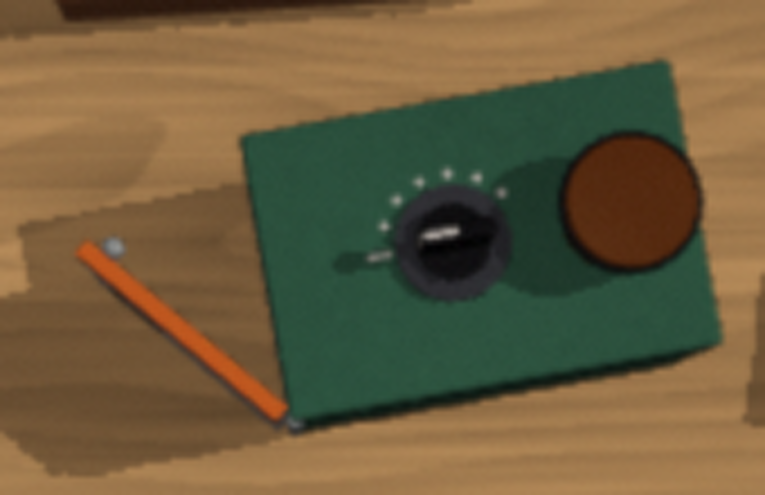

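The grinder's yaw comes out at about 9.3° with its centre near (0.588,-0.171). The door stands about 40° open, and the dial's pointer sits near the zero mark. I'll shut the door first, moving to its outer side with the fingers closed.

>>> play_rows(commands=[[0,[-4.9,-2.75,0],[0,0,0]],[0,[-4.9,-2.75,0],[0,0,0]],[0,[-4.9,-2.75,0],[0,0,0]],[0,[-4.9,-2.75,0],[0,0,0]],[0,[-4.9,-2.75,0],[0,0,0]]], grip_force=20)

```text
clock: 0.72
tool_pos: [0.3483, 0.3294, 0.2436]
tcp_rot: [-180.0, -0.0, 164.3]
contact_force: [0.7, 0.1, 0.6]
opening: 0.0478
```

>>> play_rows(commands=[[0,[-4.9,-2.75,0],[0,0,0]],[0,[-4.9,-2.75,0],[0,0,0]],[0,[-4.9,-2.75,0],[0,0,0]],[0,[-4.9,-2.75,0],[0,0,0]],[0,[-4.9,-2.75,0],[0,0,0]]])

```text
clock: 1.35
tool_pos: [0.5471, 0.1307, 0.2434]
tcp_rot: [-180.0, -0.0, 164.3]
contact_force: [-0.2, 1.4, 0.1]
opening: 0.001
```

>>> play_rows(commands=[[0,[0,0,0],[0,0,0.162]],[0,[0,0,0],[0,0,0.162]],[0,[0,0,0],[0,0,0.162]],[0,[0,0,0],[0,0,0.162]],[0,[0,0,0],[0,0,0.162]]])

```text
clock: 1.98
tool_pos: [0.5459, 0.1322, 0.2433]
tcp_rot: [-180.0, -0.0, 117.6]
contact_force: [-0.5, 0.2, 0.5]
opening: 0.0001
```

>>> play_rows(commands=[[0,[0,0,0],[0,0,0.162]],[0,[0,0,0],[0,0,0.162]],[0,[0,0,4],[0,0,0]],[0,[0,0,4],[0,0,0]],[0,[0,0,0],[0,0,0]]])

```text
clock: 2.6
tool_pos: [0.5445, 0.132, 0.1613]
tcp_rot: [-179.7, -0.0, 99.3]
contact_force: [1.0, -0.1, -0.1]
opening: 0.0005
```

>>> play_rows(commands=[[0,[0,0,4],[0,0,0]],[0,[-1.5,0,0],[0,0,0]],[0,[-1.5,0,0],[0,0,0]],[0,[-1.5,0.5,0],[0,0,0]],[0,[-1.5,0.8,0],[0,0,0]]])

```text
clock: 3.22
tool_pos: [0.5698, 0.074, 0.1248]
tcp_rot: [179.9, 0.0, 99.3]
contact_force: [0.0, 1.5, 0.3]
opening: 0.0006
```

>>> play_rows(commands=[[0,[-1.5,0.9,0],[0,0,0]],[0,[-1.5,0.9,0],[0,0,0]],[0,[-1,0.9,0],[0,0,0]],[0,[-1,0.9,0],[0,0,0]],[0,[0,0,0],[0,0,0]]])

```text
clock: 3.85
tool_pos: [0.6129, 0.0312, 0.1235]
tcp_rot: [180.0, 0.0, 99.3]
contact_force: [-1.2, 0.3, -0.1]
opening: 0.0007
```

>>> play_rows(commands=[[0,[-0.5,0,0],[0,0,0]],[0,[-0.5,0,0],[0,0,0]],[0,[-0.4,0,0],[0,0,0]],[0,[-0.3,0,0],[0,0,0]],[0,[0,0,0],[0,0,0]]])

```text
clock: 4.47
tool_pos: [0.6151, 0.015, 0.1237]
tcp_rot: [180.0, -0.0, 99.4]
contact_force: [0.1, 1.4, 0.3]
opening: 0.0008
```

>>> play_rows(commands=[[0,[-0.3,0,0],[0,0,0]],[0,[-0.3,0,0],[0,0,0]],[0,[0,0,0],[0,0,0]]])

```text
clock: 4.85
tool_pos: [0.6162, 0.0092, 0.1238]
tcp_rot: [180.0, -0.0, 99.3]
contact_force: [1.7, 4.7, -0.1]
opening: 0.0003
```

>>> play_rows(commands=[[0,[-0.3,0,0],[0,0,0]],[0,[-0.3,0,0],[0,0,0]],[0,[0,0,0],[0,0,0]]])

```text
clock: 5.22
tool_pos: [0.6162, 0.0088, 0.1238]
tcp_rot: [-180.0, -0.5, 99.4]
contact_force: [-4.1, 41.9, 5.2]
opening: 0.0005
```

>>> play_rows(commands=[[0,[-0.2,0,0],[0,0,0]],[0,[0,0,0],[0,0,0]],[0,[0,0,0],[0,0,0]]])

```text
clock: 5.6
tool_pos: [0.6162, 0.0087, 0.1238]
tcp_rot: [-180.0, -0.6, 99.4]
contact_force: [-5.6, 53.6, 6.0]
opening: 0.0005
```

The stop is hard and only 0.4 mm past the earlier 4.7 N reading, so the door looks seated. I'll back off, rise over the dial and check with the cameras.

>>> play_rows(commands=[[0,[1,0,0],[0,0,0]],[0,[3,0,0],[0,0,0]],[0,[0,0,-6],[0,0,0]],[0,[0,0,-6],[0,0,0]],[0.6,[0,0,-6],[0,0,0]]])

```text
clock: 6.22
tool_pos: [0.6104, 0.0401, 0.3057]
tcp_rot: [-180.0, 0.0, 99.3]
contact_force: [0.5, 1.4, 0.3]
opening: 0.0067
```

>>> play_rows(commands=[[0.6,[-6,-2,0],[0,0,0]],[0.6,[-6,-2,0],[0,0,0]],[0.6,[-5.5,-2,0],[0,0,0]],[0.6,[0,0,0],[0,0,0]],[0.6,[0,0,0],[0,0,0]]])

```text
clock: 6.85
tool_pos: [0.5801, -0.1404, 0.3036]
tcp_rot: [-180.0, -0.0, 99.3]
contact_force: [-0.2, 0.3, -0.3]
opening: 0.0538
```

```bash
python3 - <<'E'
from h import *
print(manip.get_state()["tool_pos"],manip.get_state()["contact_force"])
P=manip.camera_params("wrist");import pickle;pickle.dump(P,open("wP.pkl","wb"))
w=manip.get_image("wrist")[:,:,::-1];t=manip.get_image("top")[:,:,::-1];s=manip.get_image("scene")[:,:,::-1]
cv2.imwrite("pics/w1.png",w)
a=cv2.resize(t[100:210,250:420],(800,518),interpolation=2);cv2.imwrite("pics/t1.png",a)
cv2.imwrite("pics/s1.png",cv2.resize(s[180:300,240:400],(800,600),interpolation=2))
E
```

```text
[ 0.58007438 -0.14043077  0.30360099] [-0.16083311  0.2982185  -0.28642701]
```

View pics/w1.png

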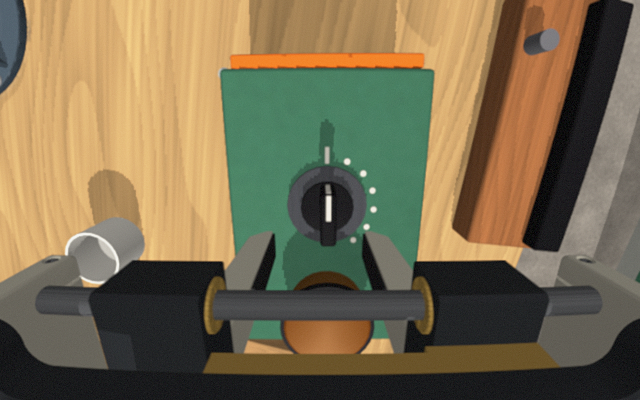

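View pics/s1.png

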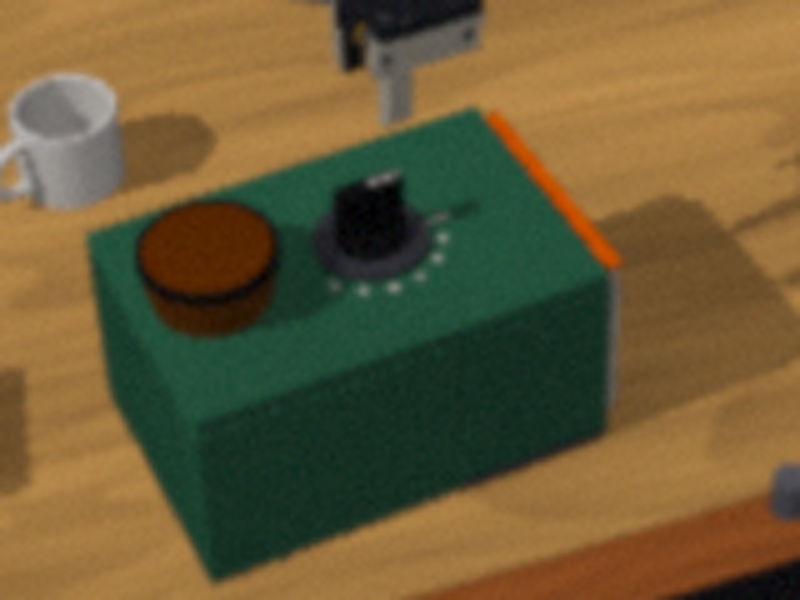

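Both views show the door flush with the body. In the wrist view the strip is parallel to the body edge at row 62. The bar points straight at the long mark at (327,155), with the pointer line from (327,185) to (328,222), so the dial is at stop zero and needs 3 clicks (72°).

```bash
python3 - <<'E'
from h import *
import pickle
P=pickle.load(open("wP.pkl","rb"));w=cv2.imread("pics/w1.png")
hsv=cv2.cvtColor(w,cv2.COLOR_BGR2HSV)
o=cv2.inRange(hsv,(5,180,150),(18,255,255));o[85:]=0
ps=cv2.findNonZero(o).reshape(-1,2);
e=[]
for c in range(240,418,4):
    r=ps[ps[:,0]==c][:,1]; e.append([c,r.min()])
X=back("wrist",e,.155,P)
vx,vy,x0,y0=cv2.fitLine(X[:,:2].astype(np.float32),cv2.DIST_HUBER,0,.01,.01).ravel();yaw=np.arctan2(vy,vx);print("strip yaw",np.degrees(yaw),x0,y0)
print("strip ends",back("wrist",[[230,57],[424,55]],.155,P))
# bar candidates
L=back("wrist",[[321,185],[327,185],[333,185],[328,222]],.212,P);print(L)
print("mark/plate",back("wrist",[[327,148],[327,163],[327,203]],[.166]*3 if 0 else .166,P))
for cx,cy in((.588,-.1706),(.585,-.17)):
    R=np.array([[np.cos(yaw),-np.sin(yaw)],[np.sin(yaw),np.cos(yaw)]])
    G=lambda p:np.r_[np.array([cx,cy])+R@np.array(p[:2]),p[2]]
    pts=[G(p) for p in[(-.1,.15,.16),(.1,.15,.16),(0,.02,.212),(-.007,.044,.212),(.007,.044,.212),(-.007,-.004,.212),(.007,-.004,.212),(0,.06,.166)]]
    print(pts[2],proj("wrist",pts,P).round(1).tolist())
cv2.imwrite("pics/w1c.png",cv2.resize(w[140:260,270:390],(600,600),interpolation=2))
E
```

```text
strip yaw 9.86758 0.5574687 -0.008916404
strip ends [[ 0.47934026 -0.0242016   0.155     ]
 [ 0.65541658  0.00655683  0.155     ]]
[[ 0.57915032 -0.11732416  0.212     ]
 [ 0.58398889 -0.1165346   0.212     ]
 [ 0.58882835 -0.11574431  0.212     ]
 [ 0.59025396 -0.14805574  0.212     ]]
mark/plate [[ 0.58101939 -0.091318    0.166     ]
 [ 0.58342501 -0.10539042  0.166     ]
 [ 0.5901767  -0.14481463  0.166     ]]
[ 0.58457257 -0.15089587  0.212     ] [[210.0, 71.5], [428.4, 69.1], [320.8, 224.1], [312.1, 196.9], [329.1, 196.7], [313.0, 250.0], [329.1, 249.8], [320.1, 168.3]]
[ 0.58157257 -0.15029587  0.212     ] [[206.9, 70.3], [425.4, 67.8], [317.5, 222.9], [308.7, 195.6], [325.6, 195.5], [309.7, 248.8], [325.8, 248.7], [317.1, 167.2]]
```

View pics/w1c.png

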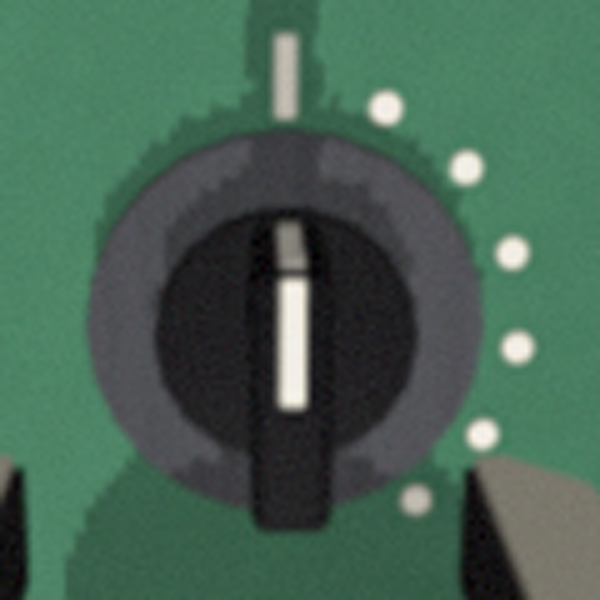

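The crop shows the bar's top face spanning cols 253–330 and rows 272–527, which is picture centre (328.3,219.9) — about 7 px off my model, so I'll take the measured point.

```bash
python3 - <<'E'
from h import *
import pickle
P=pickle.load(open("wP.pkl","rb"))
B=back("wrist",[[328.3,219.9],[328.2,194.4],[328.4,245.4]],.212,P);print(B);d=B[1]-B[2];print(np.degrees(np.arctan2(-d[0],d[1])),np.hypot(*d[:2]))
s=manip.get_state();y=np.radians(s["tcp_rot"][2]);v=B[0]-s["tool_pos"]
print("tool shift cm",100*(v[0]*np.cos(y)+v[1]*np.sin(y)),100*(v[0]*np.sin(y)-v[1]*np.cos(y)),"z",100*(s["tool_pos"][2]-.206))
E
```

```text
[[ 0.59018323 -0.14615515  0.212     ]
 [ 0.58630651 -0.12420293  0.212     ]
 [ 0.59427658 -0.1692931   0.212     ]]
10.023972472878011 0.045789144917362704
tool shift cm -0.833802877886739 0.850700041914152 z 9.766157779273241
```

>>> play_rows(commands=[[0.6,[-0.8,0.85,0],[0,0,-0.011]],[0.6,[0,0,4],[0,0,0]],[0.6,[0,0,4],[0,0,0]],[0.6,[0,0,1.6],[0,0,0]],[0.6,[0,0,0],[0,0,0]]])

```text
clock: 7.62
tool_pos: [0.5902, -0.1468, 0.2074]
tcp_rot: [-179.9, -0.0, 100.0]
contact_force: [-0.9, -0.1, 0.1]
opening: 0.0559
```

>>> play_rows(commands=[[0.3,[0,0,0],[0,0,0]],[0.1,[0,0,0],[0,0,0]],[0,[0,0,0],[0,0,0]],[0,[0,0,0],[0,0,0]],[0,[0,0,0],[0,0,0]]], grip_force=25)

```text
clock: 8.25
tool_pos: [0.5895, -0.147, 0.2078]
tcp_rot: [-179.9, -0.0, 100.0]
contact_force: [-2.3, -0.6, 0.8]
opening: 0.0137
```

```bash
python3 - <<'E'
from h import *
s=manip.get_state();print(s)
w=manip.get_image("wrist")[:,:,::-1];cv2.imwrite("pics/w2.png",w)
E
```

```text
{'clock': 8.25, 'joint_positions': array([-1.83799559e+01,  2.81667102e+01,  8.77414531e+01, -3.13702778e-02,
        6.41528523e+01, -2.83299512e+01]), 'qvel': array([ 0.00035144, -0.12505704,  0.15818812,  0.32006332, -0.34106173,
        0.17970963]), 'tau': array([  0.87714974, -55.23838878, -27.94617176,   0.26547426,
        -0.66901971,  -0.21529435]), 'tool_pos': array([ 0.58949199, -0.14700035,  0.20783867]), 'tcp_rot': array([-1.79932899e+02, -4.11863698e-03,  9.99636845e+01]), 'contact_force': array([-2.33389238, -0.63625242,  0.82451311]), 'torque': array([ 0.00786982,  0.49504882, -0.22097527]), 'opening': 0.013656428523954553}
```

View pics/w2.png

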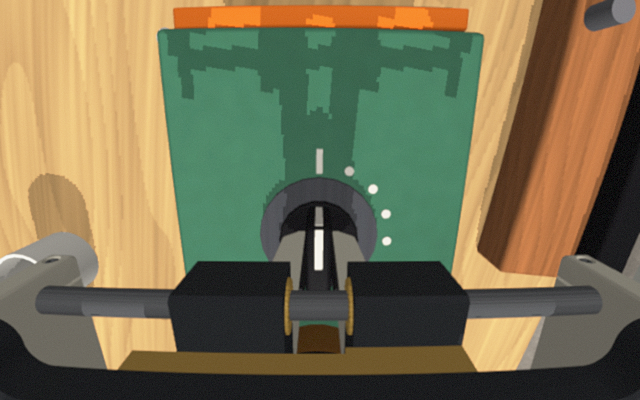

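The bar is gripped at the zero stop (pointer line at (319,230) in line with the mark), with the opening at 13.7 mm. I'll turn it one click at a time.

>>> play_rows(commands=[[0,[0,0,0],[0,0,0]],[0,[0,0,0],[0,0,0.14]],[0,[0,0,0],[0,0,0.14]],[0,[0,0,0],[0,0,0.14]],[0,[0,0,0],[0,0,0]]], grip_force=40)

```text
clock: 8.93
tool_pos: [0.59, -0.147, 0.2078]
tcp_rot: [180.0, 0.0, 76.0]
contact_force: [-1.2, -1.0, 4.5]
opening: 0.0138
```

```bash
python3 - <<'E'
from h import *
s=manip.get_state();print(s["tcp_rot"],s["contact_force"],s["torque"],s["opening"])
E
```

```text
[1.79985470e+02 9.88692044e-03 7.59574939e+01] [-1.17899507 -1.03747953  4.53987531] [-0.25031709  0.58432429 -0.06759671] 0.013766454421608332
```

Clean, with a low moment. Now the second and third clicks.

>>> play_rows(commands=[[0,[0,0,0],[0,0,0.14]],[0,[0,0,0],[0,0,0.14]],[0,[0,0,0],[0,0,0.14]],[0,[0,0,0],[0,0,0]]])

```text
clock: 9.43
tool_pos: [0.5904, -0.1472, 0.2078]
tcp_rot: [179.9, -0.0, 52.0]
contact_force: [1.3, -3.5, 1.9]
opening: 0.014
```

>>> play_rows(commands=[[0,[0,0,0],[0,0,0.14]],[0,[0,0,0],[0,0,0.14]],[0,[0,0,0],[0,0,0.14]],[0,[0,0,0],[0,0,0]],[0,[0,0,0],[0,0,0]]])

```text
clock: 10.05
tool_pos: [0.5907, -0.1477, 0.2079]
tcp_rot: [179.9, -0.1, 28.1]
contact_force: [3.3, -5.8, 0.2]
opening: 0.0139
```

```bash
python3 - <<'E'
from h import *
s=manip.get_state();print(s["tool_pos"],s["tcp_rot"],s["contact_force"],s["torque"],s["opening"])
w=manip.get_image("wrist")[:,:,::-1];t=manip.get_image("scene")[:,:,::-1]
cv2.imwrite("pics/w3.png",w)
cv2.imwrite("pics/s3.png",cv2.resize(t[150:300,200:480],(800,429),interpolation=2))
E
```

```text
[ 0.59066595 -0.14765089  0.20786244] [ 1.79866677e+02 -7.09013031e-02  2.81032857e+01] [ 3.26102939 -5.80873032  0.23525267] [-1.01525939 -0.35555701 -0.04305331] 0.013929561244683293
```

View pics/w3.png

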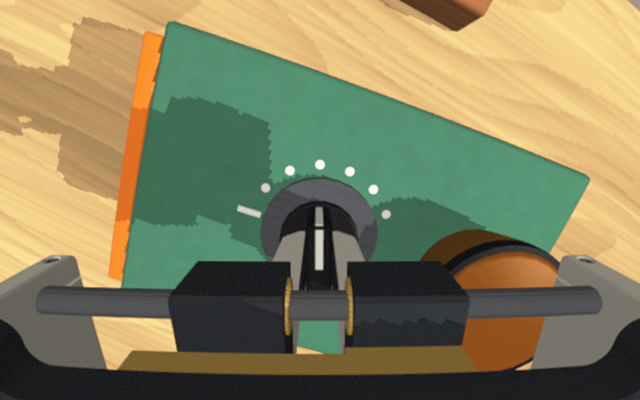

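View pics/s3.png

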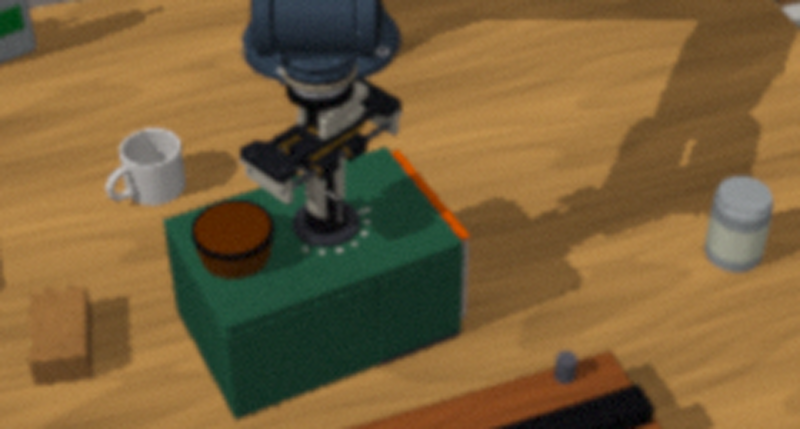

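The pointer line (col 319) lines up with the third dot at (320,164), the door is flush and the bystanders haven't moved. I'll settle briefly, then hand in.

>>> play_rows(commands=[[0,[0,0,0],[0,0,0]],[0,[0,0,0],[0,0,0]],[0,[0,0,0],[0,0,0]],[0,[0,0,0],[0,0,0]]])

```text
clock: 10.65
tool_pos: [0.5906, -0.1476, 0.2078]
tcp_rot: [179.9, -0.1, 28.1]
contact_force: [2.6, -5.6, -0.2]
opening: 0.0134
```

```bash
python3 - <<'E'
from h import *
s=manip.get_state();print(s["clock"],s["tcp_rot"],s["opening"]);print(manip.finish_job())
E
```

```text
10.65 [ 1.79871670e+02 -6.60721757e-02  2.81090888e+01] 0.013438630190581696
the job is handed in; nothing more can be done
None
```

I pushed the door shut with closed fingers, then gripped the dial and turned it clockwise three clicks from zero. I handed the job in at 10.65 s, still gripping the dial; no verdict was reported.

- **Door:** it stopped hard under the push, and it looked flush with the body in the pictures before and after turning the dial. I pressed harder than needed: the last push reached about 54 N through the fingertips. The 40 N limit is for the arm and gripper body, and the wrist limit is 120 N.
- **Dial:** it started at the zero mark. The tool turned from 100.0° to 28.1° (about 1.255 rad, against 1.26 for the third stop), and the pointer lined up with the third dot.
- **Grip:** 40 N was commanded, with the fingers at 13.4 mm on the 14 mm bar. Contact force on the dial was not measured directly.
- **Tin, mug and carton:** they showed no visible movement in the last scene picture.
- **Disagreement:** my grinder position from the top camera put the dial about 7 mm off in the wrist camera. I used the wrist measurement for the grasp, and it fitted.

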